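# Seat the thread comb on the clamp screw

### The job

Check the pitch of the mould clamp's screw: take the blue-gripped thread comb from its board, set it astride the middle of the screw lying in the green cradle and feel gently along the screw until its teeth drop into the thread. Press it down with about 8 N to check that it sits flat and fully home, never pushing harder than about 15 N, then let go and leave it seated upright there; leave the orange-gripped comb and everything else where they are.

Things in the scene. Friction and masses are not known exactly. Their poses are not given: they have to be found in the camera images.
- comb: Saddle-shaped 16 mm pitch thread comb, blue grip with black stripes, 72 mm tall, 48 long (x), 52 wide (y), 0.14-0.26 kg. Two metal leaves slope down 45 deg to +y and -y like a roof; on the inside of each, 3 steel teeth (5 mm round bars) 16 mm apart along x on a right-hand slant (same when turned half round). Origin: centre of the underside (tooth ends), z up. Stands upright on the board.
- comb_grip (a point): Middle of the comb's grip, 57 mm above its origin: a block 48 mm long (comb x), 14 mm thick (comb y), from 42 to 72 mm above the origin; pinch it across y. Below 38 mm the leaves spread outwards.
- comb2: Bystander, leave alone: the like comb with an orange grip, 12 mm pitch, 4 teeth a side. Same outer sizes and origin.
- board: Fixed wooden board, 240 mm (x) by 110 mm (y), top 12 mm above the table, with 10 mm high strips along its two long edges; the two combs stand on it 110 mm apart along its x, either way round, their x roughly along its x. Origin: centre of the underside.
- cradle: Fixed green cradle, base 200 (x) by 90 (y) by 12 mm, two forked uprights 70 mm high, 16 mm thick, 76 mm either side of the centre along x, which hold a steel clamp screw along x. Origin: centre of the underside, z up. The screw is stiff and does not turn under light pushes.
- screw_mid (a point): Middle of the thread, on the screw's axis, 55 mm above the cradle's origin, axes as the cradle's. Right-hand square thread 45 mm over the flat crests, 32 mm core, pitch 16, grooves 7 mm wide, to 54 mm either side; then 45 mm collars. The screw is turned to an unknown angle: where grooves lie along x is not measured and differs every time by several mm.
- comb_foot (a point): The comb's origin again (centre of its underside). When the comb is fully home this point lies on the screw's axis, the comb upright, its x along the screw, with 1 mm play along it. With its teeth riding on the crests it stands 9 to 10 mm higher.
- mug: Bystander: white cup, 80 mm wide, 95 mm tall, origin at the centre of its underside.
- disc: Bystander: dark sanding disc lying flat, 104 mm wide, hub 26 mm high, origin at the centre of its underside.
- spatula: Bystander: plaster spatula lying flat.
- block: Bystander: grey sanding block 90 x 50 x 28 mm, origin at the centre of its underside.
- marker: Bystander: black and red marker pen 120 mm long, 14 mm thick, lying flat.
- rule: Bystander: dark steel rule 200 x 30 x 4 mm lying flat.
Things that resemble listed ones, but are neither listed nor needed, are in the scene too. What is shaped like the comb but pink or turquoise is not meant.

How it is judged (in metres and radians):
On the way, in this order (a step that is already met when the one before it is completed fails the run):
1. the blue-gripped comb is lifted clear of its board (contact force between comb and board below 0.05 N and height (world z) of comb above 0.03 m), for 0.1 s.
2. the comb sits fully home in the thread, upright, and is pressed on the screw (contact forces added up above 5 N) (z of comb in the frame of screw_mid between -0.004 and 0.0025 m and horizontal distance between comb and screw_mid below 0.033 m and angle between comb's own z axis and vertical below 0.1 rad and contact force between comb and cradle above 5 N), for 0.3 s.
At the end, for the whole second after the job is handed in: The blue-gripped comb, released and at rest, sits in the screw's thread: its origin within 2.5 mm above (4 mm below) the height of the screw's axis, within 5 mm of the axis sideways and within 33 mm of the thread's middle, within 0.14 rad of upright and 0.1 rad of the screw's direction (z of comb in the frame of screw_mid between -0.004 and 0.0025 m and y of comb in the frame of screw_mid between -0.005 and 0.005 m and horizontal distance between comb and screw_mid below 0.033 m and angle between comb's own z axis and vertical below 0.14 rad and angle between the x axis of comb and the x axis of cradle, either way round below 0.1 rad and linear speed of comb below 0.02 m/s and contact force between comb and the fingers below 0.05 N); the robot touches nothing.
It fails at once if the comb is forced on the screw or cradle (contact forces added up above 30 N, which a straight push of 21 to 30 N makes) (contact force between comb and cradle above 30 N).
It fails at once if the orange-gripped comb is moved by more than 10 mm (distance of comb2 from where it was at the start of the episode above 0.01 m).
It fails at once if another thing on the table is moved by more than 20 mm (distance of any of mug, disc, spatula, block, marker, rule from where it was at the start of the episode above 0.02 m).
It also fails if it takes over 58 s, if anything falls off the work surface, if the arm or the gripper's body presses on something with over 40 N, if the wrist force passes 120 N, or if a joint passes its speed limit or range.

### The arm

A 6-joint arm with a two-finger parallel gripper is mounted at the origin on the work surface. World frame = base frame: x ahead of the robot, y to its left, z up, the work surface at z = 0. Lengths are in m, angles in degrees, forces in N, time in s.
With the tool pointing down it reaches from about 0.4 to 0.825 m from the base axis. Payload 7 kg.
Tool frame: the origin (TCP) lies on the front face of the gripper's body, between the roots of the fingers; the fingertips stand 66 mm ahead of it and the grasp point (between the pads) lies 47 mm ahead of it; z points along the fingers, y is the line along which they close (so a half turn about z gives the same grasp; the last joint's range is limited). The gripper opens to 88 mm and grips with 3 to 60 N. Pads are 19 mm wide; open, the fingers measure 130 mm over their backs; the gripper's body (78 mm by 193 mm) begins 47 mm behind the grasp point.
Start: joints at [16.507, 20.546, 0.682, 0, -70.136, -16.507], TCP at [0.675, -0, 0.292] pointing down, gripper open.
Joint ranges: [-176.03, 176.03], [-82.01, 121.73], [-58.28, 71.71], [-173.87, 95.51], [-174.79, -0.11], [-173.66, 173.66]. Speed limits (degrees/s): [136.94, 136.94, 172.46, 180, 180, 180].

### API

Orientations are given as [roll, pitch, yaw] about the fixed x, y, z axes, in that order (R = Rz(yaw) Ry(pitch) Rx(roll)).
In Python, from plant import ctrl gives the robot as it stands.
- The arm moves only by the tool send_rows, never from a script. Its argument "deltas" is a list of rows, each a list of 2 entries, a list of its own where there are three numbers: the shift along the tool's x, y, z each as a share of 800 mm, from -1 to 1, then the turn about the tool's z as a share of 90 degrees, from -1 to 1. A call has exactly 5 rows; each row is the pose to reach, as a shift and turn from the pose commanded when the call began, along the tool's axes at that moment; what a row does not reach only later rows make up. A row lasts 1/12 s, in which the tool goes at most 41.7 mm and 7.16 degrees, less where a joint would pass 70% of its speed; a pose out of reach is approached as far as the arm can. A call with a number of a shift or a turn outside -1 to 1 is refused whole. A call with a gripper value outside its range is refused whole. "gripper" is the opening, from 0 (shut) to 1 (fully open), set as the call begins (left out, the last holds). The fingers move at their own pace and stop on an object; the grip force is fixed at half the most. Time passes only in rows, so rows that repeat a pose let the fingers close, or fill a call up. It gives the time, the measured TCP pose, the force, the opening and the grip force at its end, in the units of the state.
- ctrl.get_obs(): the state, without advancing time (a new reading comes with each control period).
- ctrl.snapshot(name): name is "scene" or "side" or "wrist"; returns a dict with "color" (420x560x3 uint8, red, green, blue), "vertical_fov" (degrees; the focal length in pixels is half the picture's height over the tangent of half this angle, whatever the lens; pixels are square), "cx", "cy" (the principal point, pixels), "rvec" (rotation vector, rad) and "tvec" (3), from world to camera coordinates, as OpenCV has them. Camera axes: x right, y down, z forward; pixel columns grow to the right and rows downward; lengths in m; the calibration is good to about 2 mm. A picture is of the moment at which its call begins. There is no depth.
- ctrl.close_job(): hands the job in; it is judged then, once.
Trained networks look in a picture, given as the dict that the camera call returned (one of the last four; its "shot" number tells which), for a name from the list of things; names that differ only in an ending like _2 or _b are one class to them, and where a whole thing is asked for, a point or a joint stands for the part that bears it (a point fixed in the world has none). Each returns a list of dicts, best first, with "conf" (0 to 1); they miss things now and then, are a little off and sometimes report something else, mostly with a low value. They report only what shows in the picture. A call takes as long as a camera call. They do not tell look-alikes from the thing itself.
- ctrl.boxes_of(picture, thing): "xy" ([column, row] as shares, 0 to 1, of the picture: columns of its width, rows of its height, amid what is visible of it).
- ctrl.cut_out(picture, thing): "pixels" (420x560 bool, what is visible of it) and "xy" ([column, row] as shares, 0 to 1, of the picture: columns of its width, rows of its height, amid what is visible of it).
The state is a dict: "clock": time; "joint_pos": joint angles; "qvel": joint speeds; "tau": joint torques, N m; "tool_pos": TCP position; "orientation": TCP orientation; "force": force on the tool from outside, world axes, zero at the start; "moment": the same for the moment, N m; "opening": finger opening in m; "gripper_force": force on a finger pad.
Only numpy, scipy, OpenCV 4.12 (cv2) and the standard library are available. Lean on these libraries where they do the work, as an engineer would, in place of code of your own. Each camera call takes 0.05 s, during which the arm holds its last target. There are 200 camera calls.

## Working session

There is one attempt and no reset: what is moved stays moved. The work goes in short steps, Python scripts to look and compute and a tool call to move; the robot and the scene stay as the last step left them, time stands still between calls to the robot, and variables do not carry over. Pictures are saved under pics/ and viewed, at most 10 in all, crops included, and the job is handed in when it is done.

Besides the shell and the picture viewer there is one more tool, called after ">>>" as a command line: name --argument value ..., lists and objects as JSON in quotes. send_rows: Moves the arm, as the interface text tells. Shift numbers are shares of 800 mm and turn numbers shares of 90 degrees, none past 1 either way. Its arguments: {"type":"object","properties":{"deltas":{"type":"array","items":{"type":"array"}},"gripper":{"type":"number"}},"required":["deltas"]}

```bash
mkdir -p pics; cat > h.py <<'E'
import numpy as np, cv2
from plant import ctrl
def cam(p):
    R=cv2.Rodrigues(np.array(p['rvec'],float))[0]; t=np.array(p['tvec'],float).ravel()
    f=210/np.tan(np.radians(p['vertical_fov'])/2); return R,t,f
def proj(p,X):
    R,t,f=cam(p); c=R@np.array(X,float)+t; return p['cx']+f*c[0]/c[2], p['cy']+f*c[1]/c[2]
def ray(p,u,v,z):
    R,t,f=cam(p); o=-R.T@t; d=R.T@np.array([(u-p['cx'])/f,(v-p['cy'])/f,1]); return o+d*(z-o[2])/d[2]
def save(p,n,box=None,s=1):
    im=p['color'][:,:,::-1]
    if box: im=im[box[1]:box[3],box[0]:box[2]]
    cv2.imwrite('pics/'+n,cv2.resize(im,None,fx=s,fy=s,interpolation=cv2.INTER_CUBIC))
E
python3 - <<'E'
from h import *
print(ctrl.get_obs())
S={}
for n in ("scene","side","wrist"):
    p=ctrl.snapshot(n); S[n]=p; R,t,f=cam(p); print(n,-R.T@t,f,p['cx'],p['cy'])
    for th in ("comb","comb2","board","cradle"):
        print(th,[(round(d['conf'],2),np.round(np.array(d['xy'])*[560,420]).tolist(), np.round(ray(p,*(np.array(d['xy'])*[560,420]),.05),3).tolist()) for d in ctrl.boxes_of(p,th)])
a=np.hstack([S['scene']['color'],S['side']['color']])
cv2.imwrite('pics/a.png',cv2.resize(S['scene']['color'][:,:,::-1],(800,600),interpolation=cv2.INTER_CUBIC))
cv2.imwrite('pics/b.png',np.hstack([cv2.resize(S[k]['color'][:,:,::-1],(400,300),interpolation=cv2.INTER_AREA) for k in ('side','wrist')]))
E
```

```text
{'clock': 0.0, 'joint_pos': array([ 1.65064456e+01,  2.05924893e+01,  6.31644915e-01, -2.02886630e-02,
       -7.01372581e+01, -1.65074964e+01]), 'qvel': array([-0.01876446, -0.01358057, -0.02686795,  0.09611102,  0.10217987,
       -0.00155952]), 'tau': array([-8.00930356e-04, -5.82726967e+01,  2.93058443e+01,  6.99745238e+00,
        6.93249181e-03, -2.06530804e-04]), 'tool_pos': array([ 6.74595514e-01, -2.88821901e-05,  2.91194010e-01]), 'orientation': array([ 1.79900521e+02, -9.59140279e-03, -9.00079522e+01]), 'force': array([-0.05538981, -0.15924971,  0.41546885]), 'moment': array([0.00472645, 0.00479114, 0.02637354]), 'gripper_force': 0.0, 'opening': 0.08761908970405556}
scene [ 1.33642351 -0.0806241   0.95044516] 436.52916956944665 272.9841618737941 205.833330875878
comb [(0.84, [390.0, 200.0], [0.523, 0.344, 0.05]), (0.78, [303.0, 230.0], [0.604, 0.081, 0.05]), (0.67, [353.0, 213.0], [0.562, 0.227, 0.05]), (0.63, [342.0, 183.0], [0.441, 0.223, 0.05]), (0.56, [400.0, 233.0], [0.645, 0.336, 0.05])]
comb2 [(0.84, [390.0, 200.0], [0.523, 0.344, 0.05]), (0.78, [303.0, 230.0], [0.6
[... 732 characters left out ...]
5]), (0.68, [256.0, 275.0], [0.563, 0.227, 0.05]), (0.58, [254.0, 245.0], [0.59, 0.121, 0.05])]
board [(0.79, [277.0, 287.0], [0.498, 0.261, 0.05])]
cradle [(0.73, [298.0, 279.0], [0.445, 0.225, 0.05]), (0.58, [299.0, 190.0], [0.482, -0.128, 0.05])]
wrist [ 0.67518778 -0.08219667  0.38389804] 296.42505421767714 279.09464223840996 212.25720220789987
comb [(0.92, [360.0, 336.0], [0.566, 0.197, 0.05]), (0.89, [334.0, 260.0], [0.607, 0.084, 0.05])]
comb2 [(0.92, [360.0, 336.0], [0.566, 0.197, 0.05]), (0.89, [334.0, 260.0], [0.607, 0.084, 0.05])]
board [(0.65, [336.0, 329.0], [0.599, 0.186, 0.05])]
cradle [(0.93, [469.0, 47.0], [0.484, -0.153, 0.05]), (0.16, [334.0, 327.0], [0.602, 0.183, 0.05])]
```

View pics/a.png

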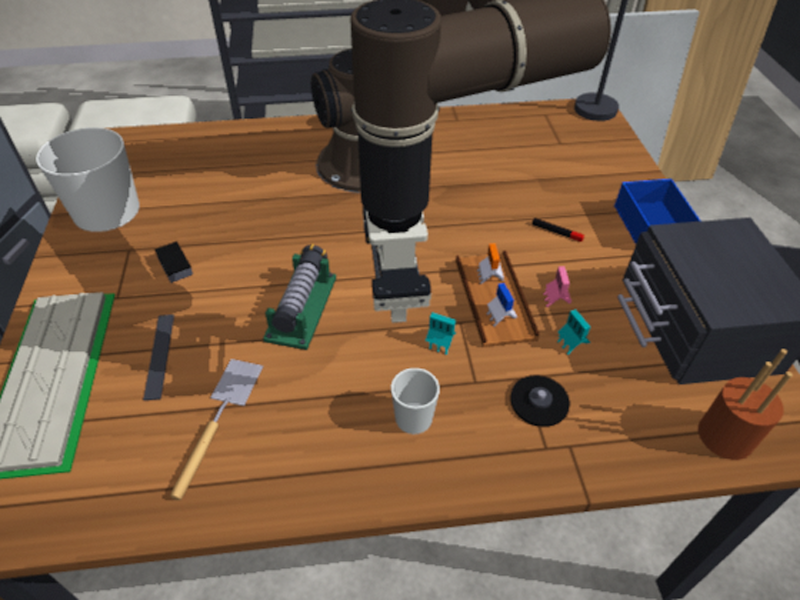

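View pics/b.png

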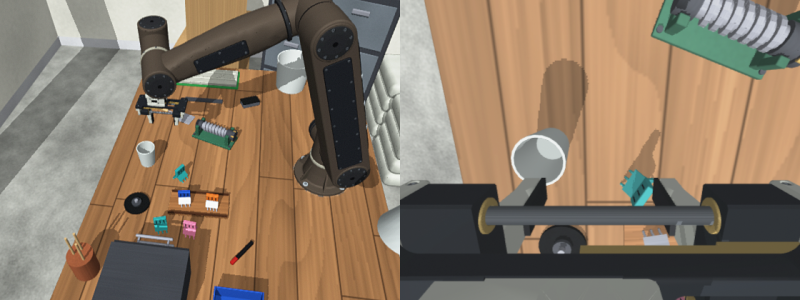

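Scene picture (800x600 px), comb-like things: blue (505,300) on the board, orange (492,255) on the board, pink (560,283), turquoise (440,330) and (575,325). The blue one on the board is the target. Next I check it in a close crop and measure the angles.

```bash
python3 - <<'E'
from h import *
p=ctrl.snapshot('scene')
save(p,'c.png',(160,150,420,260),3)
q=ctrl.snapshot('side')
for P,bx in ((p,(330,190,380,235)),(q,(235,255,280,300))):
    h=cv2.cvtColor(P['color'],cv2.COLOR_RGB2HSV); m=((h[...,0]>105)&(h[...,0]<130)&(h[...,1]>150)&(h[...,2]>60))
    k=np.zeros_like(m); k[bx[1]:bx[3],bx[0]:bx[2]]=1; m&=k
    ys,xs=np.nonzero(m); print(len(xs),xs.mean(),ys.mean(),xs.min(),xs.max(),ys.min(),ys.max(),ray(P,xs.mean(),ys.mean(),.07))
    for th in('board','cradle'):
        for d in ctrl.cut_out(P,th)[:2]:
            c=np.argwhere(d['pixels'])[:,::-1]; print(th,d['conf'],len(c),np.round(d['xy'],2))
            z=0.012
            W=np.array([ray(P,*a,z)[:2] for a in c],np.float32); print(cv2.minAreaRect(W*1000))
E
```

```text
109 353.51376146788994 207.54128440366972 349 358 199 217 [0.55838652 0.22806101 0.07      ]
board 0.8 2023 [0.62 0.49]
((499.7776794433594, 226.78475952148438), (253.32327270507812, 120.07196807861328), 2.2078397274017334)
cradle 0.6 2081 [0.38 0.51]
((445.16143798828125, -162.78671264648438), (109.3814926147461, 281.2380065917969), 69.95083618164062)
cradle 0.41 1234 [0.52 0.66]
((729.3802490234375, 29.503068923950195), (85.38614654541016, 137.33062744140625), 83.3773422241211)
154 257.4155844155844 270.4415584415584 249 266 266 275 [0.55978887 0.22607258 0.07      ]
board 0.92 2176 [0.5  0.69]
((502.61297607421875, 224.36932373046875), (239.95333862304688, 126.12361145019531), 2.521766185760498)
cradle 0.8 1677 [0.53 0.45]
((487.78070068359375, -189.86033630371094), (149.506103515625, 228.90225219726562), 70.81912994384766)
```

View pics/c.png

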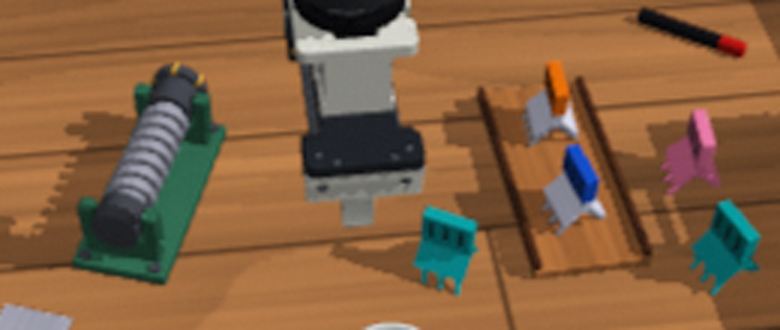

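>>> send_rows --deltas '[[[-0.05,0.03,0],-0.08],[[-0.1,0.06,0],-0.16],[[-0.15,0.09,0],-0.24],[[-0.2,0.12,0],-0.32],[[-0.25,0.15,0],-0.4]]' --gripper 1

```text
clock: 1.47
tool_pos: [0.5666, 0.1799, 0.2923]
orientation: [-180.0, 0.0, -53.9]
force: [0.9, 1.5, 0.0]
opening: 0.0877
gripper_force: 0.0
```

```bash
cat >> h.py <<'E'
from scipy.spatial.transform import Rotation as Ro
def togo(x,y,z,yaw):
    "print shares from present pose to TCP target"
    o=ctrl.get_obs(); R=Ro.from_euler('xyz',o['orientation'],degrees=True)
    d=R.inv().apply(np.array([x,y,z])-o['tool_pos'])/.8
    dy=-(yaw-o['orientation'][2]); dy=(dy+180)%360-180
    print('togo',np.round(d,4),round(dy/90,4),'clock',o['clock'],'pos',np.round(o['tool_pos'],4),np.round(o['orientation'],2),'F',np.round(o['force'],1),'open',o['opening'],o['gripper_force'],'j',np.round(o['joint_pos']))
E
python3 -c "
from h import *
togo(.53,.227,.29,2.4)"
```

```text
togo [-0.0746  0.0022  0.0029] -0.6252 clock 1.4667 pos [0.5666 0.1799 0.2923] [-179.98    0.    -53.87] F [0.9 1.5 0. ] open 0.08771636848037248 0.0 j [ 36.  13. -10.  -0. -67.  -0.]
```

>>> send_rows --deltas '[[[-0.04,0.001,0],-0.08],[[-0.075,0.002,0],-0.16],[[-0.075,0.002,0],-0.24],[[-0.075,0.002,0],-0.32],[[-0.075,0.002,0],-0.4]]'

```text
clock: 1.88
tool_pos: [0.5309, 0.2272, 0.2925]
orientation: [-180.0, -0.0, -17.9]
force: [0.5, 0.1, 0.5]
opening: 0.0879
gripper_force: 0.0
```

>>> send_rows --deltas '[[[0,0,0],-0.08],[[0,0,0],-0.16],[[0,0,0],-0.22],[[0,0,0],-0.22],[[0,0,0],-0.22]]'

```text
clock: 2.3
tool_pos: [0.5314, 0.2263, 0.2922]
orientation: [-180.0, -0.0, 1.2]
force: [-0.4, 0.4, -0.8]
opening: 0.0873
gripper_force: 0.0
```

```bash
python3 - <<'E'
from h import *
p=ctrl.snapshot('wrist')
save(p,'d.png')
h=cv2.cvtColor(p['color'],cv2.COLOR_RGB2HSV); m=((h[...,0]>105)&(h[...,0]<130)&(h[...,1]>150)&(h[...,2]>60)).astype(np.uint8)
n,l,s,c=cv2.connectedComponentsWithStats(m)
for i in range(1,n):
    if s[i,4]>60:
        px=np.argwhere(l==i)[:,::-1]
        W=np.array([ray(p,*a,.084)[:2] for a in px],np.float32)*1000
        print(s[i],ray(p,*c[i],.084),cv2.minAreaRect(W))
togo(.56,.227,.2,2.4)
E
```

```text
[270 147  18  48 577] [0.56326149 0.22589671 0.084     ] ((562.6531372070312, 225.75221252441406), (48.150779724121094, 12.615434646606445), 9.919990539550781)
togo [ 3.580e-02 -1.000e-04  1.153e-01] -0.0132 clock 2.35 pos [0.5314 0.2263 0.2922] [-180.     -0.      1.22] F [ 0.4 -0.6 -0.8] open 0.08750309745264408 0.0 j [ 42.  11. -12.  -0. -67.  49.]
```

View pics/d.png

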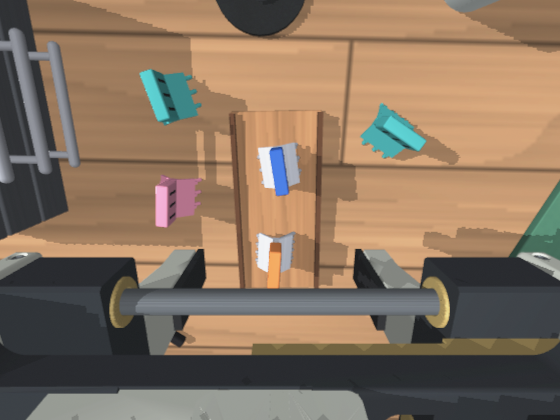

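The close view shows the blue grip at (278,172) and the orange one at (274,265). Blue comb: centre (0.563, 0.226), yaw about 10°. Descending to grasp it.

>>> send_rows --deltas '[[[0.02,0.001,0.03],-0.05],[[0.039,0.0015,0.07],-0.0975],[[0.039,0.0015,0.11],-0.0975],[[0.039,0.0015,0.15],-0.0975],[[0.039,0.0015,0.17],-0.0975]]'

```text
clock: 2.77
tool_pos: [0.5612, 0.2247, 0.1521]
orientation: [179.9, 0.3, 9.9]
force: [-0.9, -0.7, -0.7]
opening: 0.0879
gripper_force: 0.0
```

>>> send_rows --deltas '[[[0,0,0.02],0],[[0,0,0.04],0],[[0,0,0.048],0],[[0,0,0.048],0],[[0,0,0.048],0]]'

```text
clock: 3.18
tool_pos: [0.5628, 0.226, 0.118]
orientation: [180.0, 0.0, 10.1]
force: [0.5, -0.5, 1.0]
opening: 0.0876
gripper_force: 0.0
```

>>> send_rows --deltas '[[[0,0,0],0],[[0,0,0],0],[[0,0,0],0],[[0,0,0],0],[[0,0,0],0]]' --gripper 0

```text
clock: 3.6
tool_pos: [0.5627, 0.226, 0.1183]
orientation: [-180.0, -0.0, 10.2]
force: [-1.0, -0.2, 0.5]
opening: 0.0598
gripper_force: 0.0
```

>>> send_rows --deltas '[[[0,0,0],0],[[0,0,0],0],[[0,0,0],0],[[0,0,0],0],[[0,0,0],0]]'

```text
clock: 4.02
tool_pos: [0.5626, 0.2259, 0.1177]
orientation: [180.0, 0.0, 10.2]
force: [0.4, -0.8, 0.4]
opening: 0.0263
gripper_force: 0.0
```

>>> send_rows --deltas '[[[0,0,0],0],[[0,0,0],0],[[0,0,0],0],[[0,0,0],0],[[0,0,0],0]]'

```text
clock: 4.43
tool_pos: [0.5626, 0.2259, 0.1177]
orientation: [180.0, 0.0, 10.2]
force: [-0.4, -0.3, -1.1]
opening: 0.0139
gripper_force: 30.0
```

>>> send_rows --deltas '[[[0,0,-0.02],0],[[0,0,-0.06],0],[[0,0,-0.1],0],[[0,0,-0.15],0],[[0,0,-0.18],0]]'

```text
clock: 4.85
tool_pos: [0.5632, 0.2261, 0.2656]
orientation: [-180.0, -0.2, 10.2]
force: [0.9, 0.9, -1.6]
opening: 0.0137
gripper_force: 30.0
```

```bash
python3 - <<'E'
from h import *
togo(.49,-.17,.27,-20)
togo(.52,-.06,.29,-20)
E
```

```text
togo [-0.1779  0.471  -0.0064] 0.3358 clock 4.85 pos [0.5632 0.2261 0.2656] [-179.95   -0.18   10.22] F [ 0.9  0.9 -1.6] open 0.013699809687224722 29.99937504529953 j [ 40.  15. -11.   0. -64.  60.]
togo [-0.1165  0.3423 -0.0311] 0.3358 clock 4.85 pos [0.5632 0.2261 0.2656] [-179.95   -0.18   10.22] F [ 0.9  0.9 -1.6] open 0.013699809687224722 29.99937504529953 j [ 40.  15. -11.   0. -64.  60.]
```

>>> send_rows --deltas '[[[-0.022,0.04,-0.01],0.04],[[-0.045,0.083,-0.02],0.08],[[-0.068,0.125,-0.03],0.12],[[-0.09,0.166,-0.031],0.16],[[-0.115,0.21,-0.031],0.2]]'

```text
clock: 5.27
tool_pos: [0.5011, 0.0431, 0.2871]
orientation: [-180.0, -0.1, -7.9]
force: [-0.0, -0.6, -2.3]
opening: 0.0141
gripper_force: 30.0
```

```bash
python3 - <<'E'
from h import *
togo(.443,-.133,.29,-20)
E
```

```text
togo [-0.0415  0.2281 -0.0039] 0.1339 clock 5.2667 pos [0.5011 0.0431 0.2871] [-1.7996e+02 -5.0000e-02 -7.9500e+00] F [-0.  -0.6 -2.3] open 0.014082638069984983 29.998452365398407 j [ 27.   4. -21.  -0. -64.  55.]
```

>>> send_rows --deltas '[[[-0.01,0.046,0],0.04],[[-0.02,0.092,0],0.08],[[-0.03,0.138,0],0.12],[[-0.04,0.184,0],0.134],[[-0.042,0.22,0],0.134]]'

```text
clock: 5.68
tool_pos: [0.4423, -0.1274, 0.2866]
orientation: [-180.0, 0.0, -20.0]
force: [0.4, -0.2, -1.1]
opening: 0.0136
gripper_force: 30.0
```

>>> send_rows --deltas '[[[0,0,0],0],[[0,0,0],0],[[0,0,0],0],[[0,0,0],0],[[0,0,0],0]]'

```text
clock: 6.1
tool_pos: [0.4449, -0.1247, 0.2865]
orientation: [180.0, 0.0, -19.8]
force: [-0.1, 0.8, -2.9]
opening: 0.014
gripper_force: 30.0
```

```bash
python3 - <<'E'
from h import *
p=ctrl.snapshot('wrist')
save(p,'e.png')
togo(.49,-.15,.29,-20)
for x in ((.49,-.15,.055),): print(proj(p,x))
np.save('p.npy',p,allow_pickle=True)
E
```

```text
togo [ 0.0638  0.0107 -0.0044] 0.0024 clock 6.15 pos [ 0.4449 -0.1247  0.2865] [ 1.800e+02  1.000e-02 -1.978e+01] F [-0.3 -0.4 -2.2] open 0.013628526902110206 29.99925971031189 j [  9.   0. -25.  -0. -64.  61.]
(np.float64(285.7282819107555), np.float64(149.83066410476357))
```

View pics/e.png

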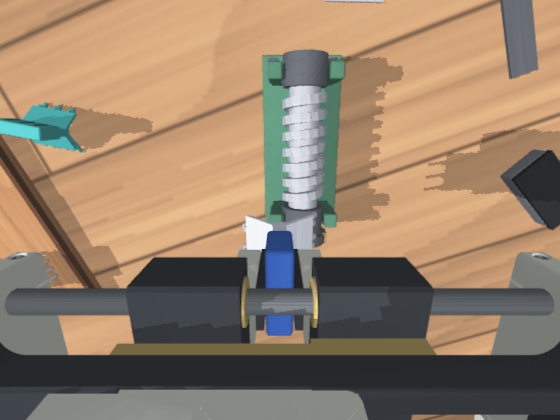

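```bash
python3 - <<'E'
from h import *
p=np.load('p.npy',allow_pickle=True).item()
h=cv2.cvtColor(p['color'],cv2.COLOR_RGB2HSV); m=((h[...,0]>55)&(h[...,0]<90)&(h[...,1]>100)); m[:40]=0;m[228:]=0;m[:,:250]=0;m[:,360:]=0
# green edge columns per row
L=[];Rr=[]
for v in range(85,205,4):
    c=np.nonzero(m[v])[0]; L.append(ray(p,c.min(),v,.012)); Rr.append(ray(p,c.max()+1,v,.012))
for E in (L,Rr):
    E=np.array(E); a=np.polyfit(E[:,0],E[:,1],1); print(a,np.degrees(np.arctan(a[0])))
for c in ((264,57),(343,57),(265,226),(337,226)): print(ray(p,*c,.012))
# thread edges: bright low-sat
g=(h[...,1]<60)&(h[...,2]>90); g[:90]=0;g[205:]=0;g[:,:275]=0;g[:,335:]=0
W=[]
for v in range(90,205,3):
    c=np.nonzero(g[v])[0]; W.append((v,c.min(),c.max(),*ray(p,(c.min()+c.max()+1)/2,v,.06)[:2]))
W=np.array(W); a=np.polyfit(W[:,3],W[:,4],1); print('screw',a,np.degrees(np.arctan(a[0])))
print(ray(p,305,87,.07),ray(p,302,208,.07))
w=ctrl.get_obs()['tool_pos']
E
```

```text
Traceback (most recent call last):
ValueError: zero-size array to reduction operation minimum which has no identity
```

```bash
cat > m.py <<'E'
from h import *
p=np.load('p.npy',allow_pickle=True).item()
h=cv2.cvtColor(p['color'],cv2.COLOR_RGB2HSV)
print(h[150,[270,275,305,330,334]],h[100,[268,305]])
C=[ray(p,*c,.012)[:2] for c in ((264,57),(343,57),(265,226),(337,226))]
print(np.round(C,4),np.mean(C,0)); 
for i,j in((2,0),(3,1)): d=C[i]-C[j]; print(np.degrees(np.arctan2(-d[1],-d[0])),np.linalg.norm(d))
g=(h[...,1]<50)&(h[...,2]>110); g[:,:275]=0;g[:,335:]=0
W=[]
for v in range(92,203,3):
    c=np.nonzero(g[v])[0]
    if len(c)>10: W.append((v,c.min(),c.max(),*ray(p,(c.min()+c.max()+1)/2,v,.06)[:2]))
W=np.array(W); a=np.polyfit(W[:,3],W[:,4],1); print(W[::6],'screw',a,np.degrees(np.arctan(a[0])))
T=[ray(p,305,87,.07)[:2],ray(p,302,208,.07)[:2]]; print(T,np.mean(T,0),np.linalg.norm(T[0]-T[1]))
E
python3 m.py
```

```text
[[ 76  91 159]
 [ 76  93 161]
 [114  11 224]
 [ 76  92 122]
 [ 76  91 120]] [[ 77  93 159]
 [113  10 223]]
[[ 0.5897 -0.1605]
 [ 0.56   -0.2433]
 [ 0.4023 -0.0913]
 [ 0.3703 -0.1802]] [ 0.48059693 -0.16883479]
-20.281477472806387 0.19979507944266253
-18.37530512554996 0.19990898606665672
[[ 9.20000000e+01  2.89000000e+02  3.20000000e+02  5.37490683e-01
  -1.87010788e-01]
 [ 1.10000000e+02  2.83000000e+02  3.26000000e+02  5.21350232e-01
  -1.81672489e-01]
 [ 1.28000000e+02  2.89000000e+02  3.25000000e+02  5.03774206e-01
  -1.78578825e-01]
 [ 1.46000000e+02  2.89000000e+02  3.25000000e+02  4.86466272e-01
  -1.72902492e-01]
 [ 1.64000000e+02  2.82000000e+02  3.24000000e+02  4.69985256e-01
  -1.62993621e-01]
 [ 1.82000000e+02  2.82000000e+02  3.21000000e+02  4.51977253e-01
  -1.55285283e-01]
 [ 2.00000000e+02  2.82000000e+02  3.16000000e+02  4.33673006e-01
  -1.46244540e-01]] screw [-0.34162912 -0.00324131] -18.86166091111947
[array([ 0.54123299, -0.1873573 ]), array([ 0.42700727, -0.14615295])] [ 0.48412013 -0.16675512] 0.12143027610436802
```

```bash
cat > n.py <<'E'
from h import *
p=np.load('p.npy',allow_pickle=True).item()
c=np.array([.481,-.168]); th=np.radians(-19.2); ax=np.array([np.cos(th),np.sin(th)]); ay=np.array([-ax[1],ax[0]])
S=8; X=np.arange(-50,50,1/S); Y=np.arange(-26,26,1/S)
U=np.array([[proj(p,[*(c+ax*x/1000+ay*y/1000),.0775]) for x in X] for y in -Y[::-1][::-1]],np.float32)
im=cv2.remap(p['color'],U[...,0],U[...,1],cv2.INTER_CUBIC)
for x in range(-48,50,8):
    cv2.line(im,(int((x+50)*S),0),(int((x+50)*S),12 if x%16 else 30),(255,0,0),2)
cv2.line(im,(0,26*S),(800,26*S),(255,0,0),1)
cv2.imwrite('pics/f.png',im[:,:,::-1])
g=cv2.cvtColor(im,cv2.COLOR_RGB2GRAY).astype(float)
r=g[24*S:28*S].mean(0); print([(int(X[i]),int(r[i])) for i in range(0,800,8)])
E
python3 n.py
```

```text
[(-50, 209), (-49, 209), (-48, 210), (-47, 213), (-46, 212), (-45, 210), (-44, 210), (-43, 208), (-42, 207), (-41, 210), (-40, 184), (-39, 132), (-38, 133), (-37, 181), (-36, 209), (-35, 210), (-34, 209), (-33, 209), (-32, 211), (-31, 213), (-30, 212), (-29, 209), (-28, 210), (-27, 209), (-26, 206), (-25, 208), (-24, 185), (-23, 130), (-22, 162), (-21, 199), (-20, 209), (-19, 209), (-18, 208), (-17, 208), (-16, 211), (-15, 214), (-14, 212), (-13, 209), (-12, 211), (-11, 209), (-10, 207), (-9, 212), (-8, 180), (-7, 140), (-6, 171), (-5, 207), (-4, 209), (-3, 208), (-2, 209), (-1, 205), (0, 208), (1, 214), (2, 212), (3, 210), (4, 211), (5, 210), (6, 208), (7, 212), (8, 180), (9, 163), (10, 193), (11, 207), (12, 207), (13, 207), (14, 207), (15, 201), (16, 208), (17, 213), (18, 212), (19, 211), (20, 211), (21, 209), (22, 207), (23, 210), (24, 185), (25, 175), (26, 204), (27, 207), (28, 206), (29, 206), (30, 207), (31, 187), (32, 207), (33, 214), (34, 212), (35, 211), (36, 212), (37, 210), (38, 209), (39, 211), (40, 198), (41, 201), (42, 206), (43, 206), (44, 206), (45, 206), (46, 201), (47, 175), (48, 190), (49, 215)]
```

View pics/f.png

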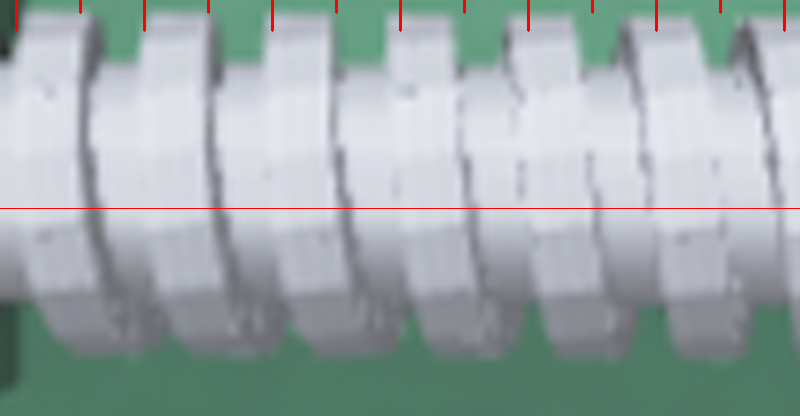

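```bash
cat > q.py <<'E'
from h import *
p=np.load('p.npy',allow_pickle=True).item()
o=ctrl.get_obs(); t=o['tool_pos']; R=Ro.from_euler('xyz',o['orientation'],degrees=True)
print([(v,p['color'][v,280].tolist()) for v in range(226,260,2)])
for x in (.02,.022,.024,.026): print(x,[np.round(proj(p,t+R.apply([x,0,z])),1) for z in (.034,.064)])
togo(.4771,-.1656,.195,-19.2)
E
python3 q.py
```

```text
[(226, [142, 144, 153]), (228, [139, 142, 151]), (230, [122, 128, 142]), (232, [41, 67, 121]), (234, [41, 67, 123]), (236, [40, 66, 122]), (238, [40, 66, 122]), (240, [41, 68, 123]), (242, [41, 67, 122]), (244, [41, 67, 124]), (246, [41, 67, 123]), (248, [41, 67, 123]), (250, [42, 69, 126]), (252, [51, 85, 160]), (254, [56, 94, 177]), (256, [61, 102, 189]), (258, [61, 101, 189])]
0.02 [array([276.5, 258.2]), array([276.9, 234.5])]
0.022 [array([276.5, 254.3]), array([276.9, 231.2])]
0.024 [array([276.5, 250.3]), array([276.9, 227.8])]
0.026 [array([276.5, 246.4]), array([276.9, 224.4])]
togo [0.0552 0.0345 0.1143] -0.0065 clock 6.15 pos [ 0.4449 -0.1247  0.2865] [ 1.800e+02  1.000e-02 -1.978e+01] F [-0.3 -0.4 -2.2] open 0.013628526902110206 29.99925971031189 j [  9.   0. -25.  -0. -64.  61.]
```

Rectified, the screw shows crests with grooves centred about -4.5 mm and +11.5 mm along its x. The grip sits about 1 mm back in the hand. Going above the -4.5 mm groove.

>>> send_rows --deltas '[[[0.02,0.012,0.01],-0.0065],[[0.04,0.024,0.03],-0.0065],[[0.0565,0.0325,0.06],-0.0065],[[0.0565,0.0325,0.09],-0.0065],[[0.0565,0.0325,0.114],-0.0065]]'

```text
clock: 6.57
tool_pos: [0.4785, -0.1651, 0.1934]
orientation: [180.0, 0.1, -19.3]
force: [-0.5, 0.4, -1.5]
opening: 0.0139
gripper_force: 30.0
```

>>> send_rows --deltas '[[[0,0,0],0],[[0,0,0],0],[[0,0,0],0],[[0,0,0],0],[[0,0,0],0]]'

```text
clock: 6.98
tool_pos: [0.4791, -0.1651, 0.1968]
orientation: [-180.0, -0.1, -19.2]
force: [-1.0, -0.2, -2.0]
opening: 0.0135
gripper_force: 30.0
```

```bash
python3 - <<'E'
from h import *
S={n:ctrl.snapshot(n) for n in('wrist','scene')}
s=S['scene']; u,v=map(int,proj(s,[.48,-.168,.08]))
a=S['wrist']['color'][60:360,130:430]; b=cv2.resize(s['color'][v-50:v+50,u-50:u+50],(300,300),interpolation=cv2.INTER_CUBIC)
cv2.imwrite('pics/g.png',np.hstack([a,b])[:,:,::-1])
togo(.4786,-.1644,.175,-19.2)
E
```

```text
togo [-0.0005 -0.0009  0.0268] -0.0007 clock 7.0833 pos [ 0.4787 -0.1652  0.1964] [-1.7996e+02 -1.0000e-01 -1.9260e+01] F [ 0.   0.1 -1.7] open 0.013554327904427538 29.999198019504547 j [  3.  10. -28.   0. -52.  68.]
```

View pics/g.png

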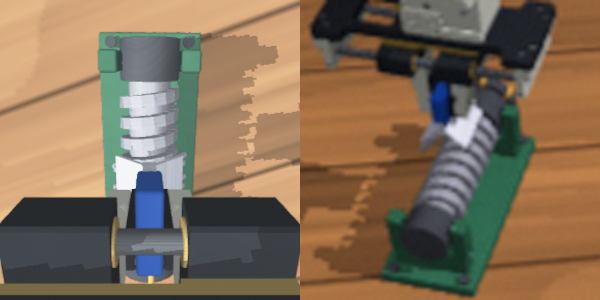

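>>> send_rows --deltas '[[[0,-0.001,0.01],0],[[0,-0.001,0.02],0],[[0,-0.001,0.025],0],[[0,-0.001,0.028],0],[[0,-0.001,0.028],0]]'

```text
clock: 7.5
tool_pos: [0.4781, -0.1646, 0.1719]
orientation: [180.0, 0.1, -19.3]
force: [-0.4, 0.5, -2.0]
opening: 0.0136
gripper_force: 30.0
```

>>> send_rows --deltas '[[[0,0,0.0005],0],[[0,0,0.001],0],[[0,0,0.0015],0],[[0,0,0.002],0],[[0,0,0.002],0]]'

```text
clock: 7.92
tool_pos: [0.4786, -0.1646, 0.1714]
orientation: [-180.0, -0.0, -19.3]
force: [0.4, 0.3, -0.7]
opening: 0.0134
gripper_force: 30.0
```

>>> send_rows --deltas '[[[0,0,0.0004],0],[[0,0,0.0008],0],[[0,0,0.0012],0],[[0,0,0.0012],0],[[0,0,0.0012],0]]'

```text
clock: 8.33
tool_pos: [0.4785, -0.1646, 0.1704]
orientation: [-180.0, -0.0, -19.3]
force: [0.1, 0.7, -1.8]
opening: 0.0136
gripper_force: 30.0
```

>>> send_rows --deltas '[[[0,0,0.0004],0],[[0,0,0.0008],0],[[0,0,0.0012],0],[[0,0,0.0012],0],[[0,0,0.0012],0]]'

```text
clock: 8.75
tool_pos: [0.4785, -0.1646, 0.1694]
orientation: [180.0, 0.0, -19.3]
force: [0.7, 0.1, -1.8]
opening: 0.0139
gripper_force: 30.0
```

>>> send_rows --deltas '[[[0,0,0.0004],0],[[0,0,0.0008],0],[[0,0,0.0012],0],[[0,0,0.0012],0],[[0,0,0.0012],0]]'

```text
clock: 9.17
tool_pos: [0.4785, -0.1646, 0.1685]
orientation: [180.0, 0.0, -19.3]
force: [-0.0, 0.5, -1.8]
opening: 0.0141
gripper_force: 30.0
```

>>> send_rows --deltas '[[[0,0,0.0004],0],[[0,0,0.0008],0],[[0,0,0.0012],0],[[0,0,0.0012],0],[[0,0,0.0012],0]]'

```text
clock: 9.58
tool_pos: [0.4785, -0.1646, 0.1675]
orientation: [180.0, 0.0, -19.3]
force: [-0.4, -0.1, -1.7]
opening: 0.0138
gripper_force: 30.0
```

>>> send_rows --deltas '[[[0,0,0.0004],0],[[0,0,0.0008],0],[[0,0,0.0012],0],[[0,0,0.0012],0],[[0,0,0.0012],0]]'

```text
clock: 10.0
tool_pos: [0.4785, -0.1646, 0.1665]
orientation: [180.0, 0.0, -19.3]
force: [-0.2, -0.1, -2.2]
opening: 0.0137
gripper_force: 30.0
```

>>> send_rows --deltas '[[[0,0,0.0004],0],[[0,0,0.0008],0],[[0,0,0.0012],0],[[0,0,0.0012],0],[[0,0,0.0012],0]]'

```text
clock: 10.42
tool_pos: [0.4785, -0.1646, 0.1656]
orientation: [180.0, 0.0, -19.3]
force: [0.1, 0.4, -1.7]
opening: 0.0138
gripper_force: 30.0
```

>>> send_rows --deltas '[[[0,0,0.0004],0],[[0,0,0.0008],0],[[0,0,0.0012],0],[[0,0,0.0012],0],[[0,0,0.0012],0]]'

```text
clock: 10.83
tool_pos: [0.4785, -0.1646, 0.1646]
orientation: [180.0, 0.0, -19.3]
force: [-0.3, -0.1, -2.1]
opening: 0.0137
gripper_force: 30.0
```

>>> send_rows --deltas '[[[0,0,0.0004],0],[[0,0,0.0008],0],[[0,0,0.0012],0],[[0,0,0.0012],0],[[0,0,0.0012],0]]'

```text
clock: 11.25
tool_pos: [0.4785, -0.1646, 0.1636]
orientation: [180.0, 0.0, -19.3]
force: [-0.4, 0.1, -1.9]
opening: 0.014
gripper_force: 30.0
```

>>> send_rows --deltas '[[[0,0,0.0004],0],[[0,0,0.0008],0],[[0,0,0.0012],0],[[0,0,0.0012],0],[[0,0,0.0012],0]]'

```text
clock: 11.67
tool_pos: [0.4785, -0.1646, 0.1627]
orientation: [-180.0, 0.0, -19.3]
force: [0.5, 1.3, -1.6]
opening: 0.0141
gripper_force: 30.0
```

>>> send_rows --deltas '[[[0,0,0.0003],0],[[0,0,0.0006],0],[[0,0,0.0009],0],[[0,0,0.0009],0],[[0,0,0.0009],0]]'

```text
clock: 12.08
tool_pos: [0.4785, -0.1646, 0.162]
orientation: [180.0, 0.0, -19.3]
force: [-0.1, -1.0, -0.9]
opening: 0.0139
gripper_force: 30.0
```

>>> send_rows --deltas '[[[0,0,0.0003],0],[[0,0,0.0006],0],[[0,0,0.0006],0],[[0,0,0.0006],0],[[0,0,0.0006],0]]'

```text
clock: 12.5
tool_pos: [0.4785, -0.1646, 0.1615]
orientation: [180.0, 0.0, -19.3]
force: [-0.1, -0.3, -1.9]
opening: 0.014
gripper_force: 30.0
```

>>> send_rows --deltas '[[[0,0,0.0003],0],[[0,0,0.0006],0],[[0,0,0.0006],0],[[0,0,0.0006],0],[[0,0,0.0006],0]]'

```text
clock: 12.92
tool_pos: [0.4785, -0.1646, 0.161]
orientation: [-180.0, -0.0, -19.3]
force: [-0.0, 0.9, -1.5]
opening: 0.0137
gripper_force: 30.0
```

>>> send_rows --deltas '[[[0,0,0.0003],0],[[0,0,0.0006],0],[[0,0,0.0006],0],[[0,0,0.0006],0],[[0,0,0.0006],0]]'

```text
clock: 13.33
tool_pos: [0.4786, -0.1646, 0.1607]
orientation: [-180.0, -0.0, -19.3]
force: [-0.8, -1.2, -0.3]
opening: 0.014
gripper_force: 30.0
```

>>> send_rows --deltas '[[[0,0,0.0003],0],[[0,0,0.0006],0],[[0,0,0.0006],0],[[0,0,0.0006],0],[[0,0,0.0006],0]]'

```text
clock: 13.75
tool_pos: [0.4787, -0.1646, 0.1605]
orientation: [-180.0, -0.0, -19.3]
force: [-0.9, 1.3, 5.2]
opening: 0.0136
gripper_force: 30.0
```

Contact at the expected home height, about 7 N including the weight. Adding a touch and holding.

>>> send_rows --deltas '[[[0,0,0.0002],0],[[0,0,0.0002],0],[[0,0,0.0002],0],[[0,0,0.0002],0],[[0,0,0.0002],0]]'

```text
clock: 14.17
tool_pos: [0.4787, -0.1646, 0.1605]
orientation: [180.0, -0.0, -19.3]
force: [-2.3, 1.0, 7.5]
opening: 0.0141
gripper_force: 30.0
```

>>> send_rows --deltas '[[[0,0,0],0],[[0,0,0],0],[[0,0,0],0],[[0,0,0],0],[[0,0,0],0]]'

```text
clock: 14.58
tool_pos: [0.4787, -0.1646, 0.1605]
orientation: [-180.0, -0.0, -19.3]
force: [-2.1, 1.0, 6.5]
opening: 0.0139
gripper_force: 30.0
```

>>> send_rows --deltas '[[[0,0,-0.0003],0],[[0,0,-0.0005],0],[[0,0,-0.0005],0],[[0,0,-0.0005],0],[[0,0,-0.0005],0]]'

```text
clock: 15.0
tool_pos: [0.4787, -0.1646, 0.1605]
orientation: [-180.0, -0.0, -19.3]
force: [-1.0, 0.7, 5.1]
opening: 0.0138
gripper_force: 30.0
```

>>> send_rows --deltas '[[[0,0,0],0],[[0,0,0],0],[[0,0,0],0],[[0,0,0],0],[[0,0,0],0]]' --gripper 0.8

```text
clock: 15.42
tool_pos: [0.4785, -0.1646, 0.1601]
orientation: [180.0, 0.0, -19.3]
force: [-0.1, -0.3, 0.5]
opening: 0.0416
gripper_force: 0.0
```

>>> send_rows --deltas '[[[0,0,0],0],[[0,0,0],0],[[0,0,0],0],[[0,0,0],0],[[0,0,0],0]]'

```text
clock: 15.83
tool_pos: [0.4786, -0.1646, 0.1603]
orientation: [-180.0, -0.0, -19.3]
force: [0.5, 0.1, 0.0]
opening: 0.0693
gripper_force: 0.0
```

>>> send_rows --deltas '[[[0,0,-0.01],0],[[0,0,-0.03],0],[[0,0,-0.06],0],[[0,0,-0.1],0],[[0,0,-0.12],0]]'

```text
clock: 16.25
tool_pos: [0.4795, -0.1648, 0.2603]
orientation: [-180.0, -0.2, -19.2]
force: [1.3, -0.8, 0.8]
opening: 0.0701
gripper_force: 0.0
```

>>> send_rows --deltas '[[[-0.03,0,-0.02],0],[[-0.05,0,-0.03],0],[[-0.06,0,-0.03],0],[[-0.06,0,-0.03],0],[[-0.06,0,-0.03],0]]'

```text
clock: 16.67
tool_pos: [0.4333, -0.1487, 0.2805]
orientation: [-180.0, -0.0, -19.3]
force: [0.2, -0.0, 0.2]
opening: 0.0702
gripper_force: 0.0
```

```bash
python3 - <<'E'
from h import *
S={n:ctrl.snapshot(n) for n in('wrist','scene','side')}
def crop(n,k):
    s=S[n]; u,v=map(int,proj(s,[.48,-.166,.09])); return cv2.resize(s['color'][max(v-k,0):v+k,u-k:u+k],(260,260),interpolation=cv2.INTER_CUBIC)
cv2.imwrite('pics/i.png',np.hstack([crop('wrist',70),crop('scene',45),crop('side',40)])[:,:,::-1])
p=S['wrist']; h=cv2.cvtColor(p['color'],cv2.COLOR_RGB2HSV); m=((h[...,0]>105)&(h[...,0]<130)&(h[...,1]>150)&(h[...,2]>60)).astype(np.uint8)
n,l,s,c=cv2.connectedComponentsWithStats(m)
for i in range(1,n):
    if s[i,4]>100:
        W=np.array([ray(p,*a,.127)[:2] for a in np.argwhere(l==i)[:,::-1]],np.float32)*1000; print(s[i],cv2.minAreaRect(W))
togo(.48,-.166,.3,-19)
E
```

```text
[272 133  16  59 892] ((478.040771484375, -166.01234436035156), (12.370922088623047, 47.58441162109375), 70.34398651123047)
togo [ 0.0617  0.0012 -0.0255] -0.0031 clock 16.8167 pos [ 0.4337 -0.1488  0.2797] [ 1.7997e+02  6.0000e-02 -1.9280e+01] F [ 0.9  0.5 -0.2] open 0.07016395197480134 0.0 j [  6.   0. -26.   0. -63.  65.]
```

View pics/i.png

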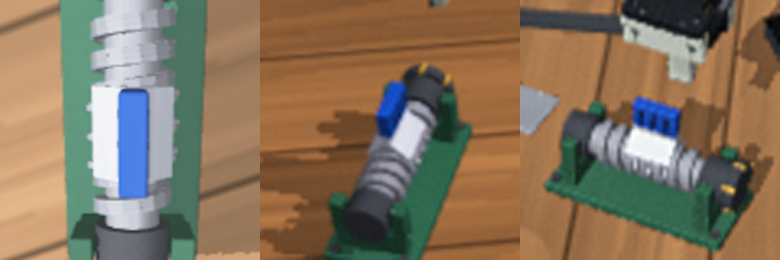

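The pictures show the comb upright astride the screw: grip at (133,143) in the wrist crop, leaves level in the side crop. Its yaw matches the screw and the fingers are clear, so I'm handing in.

```bash
python3 -c "
from plant import ctrl
print(ctrl.close_job())"
```

```text
the job is handed in; nothing more can be done
None
```

The blue comb sits upright and home in the screw's thread: it dropped into the groove on the first try, so I didn't need to feel along the screw. I pressed it with about 9 N and released it. I touched nothing else, and the job is handed in at about 17 s; no verdict was shown.

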